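# Unload the plate magazine into the transfer tray

### The job

Empty the plate magazine: for each lane that holds a metal plate, twist its captive screw cap fully open so that the tongue clears the lane, press lightly on top of the plate and draw it toward you until its front overhangs the magazine, then take it by its overhanging sides and lay it flat in the transfer tray, one on another, long side along the tray's long side. Finish with every cap of the magazine twisted fully shut again and the tray standing flat on the bench, and do not shove the white shell or the lens cap about.

Things in the scene. Friction and masses are not known exactly. Their poses are not given: they have to be found in the camera images.
- magazine: Fixed plate magazine, grey block with black rails and a bright roof, 206 (x) x 274 (y) x 52 mm; origin at the centre of its underside, z up; its -x face is the front, toward the robot. Three lanes run along x, centred at y = -82, 0, +82 mm, floors 30 mm above the bench, open at the front face (x = -103 mm). A roof, 48 to 52 mm above the bench, covers the rear 41 mm (x = +62 to +103 mm).
- plate_a: Flat ground-metal plate, 110 (x) x 52 (y) x 8 mm, about 0.13 kg, origin at the centre of its underside, z up; may be absent. It starts in the right-hand (-y) lane, long side along the lane, front edge 67 to 83 mm behind the magazine's front face, rear edge under the roof, and slides easily when pressed from above with a few newtons and drawn.
- lane_a_front (a point): Middle of the front end of the right-hand (-y) lane's floor, 30 mm above the bench; only the bench lies in front of it. The lane is 54 mm wide between 28 mm wide rails; the rails' tops are 33 mm above the bench for the front 66 mm, farther back 38 mm, level with a plate's top, so a plate's sides cannot be gripped there.
- cap_a (a joint): Captive screw cap of the right-hand (-y) lane, rad: 0 = shut (steel tongue across the lane, pointing to magazine +y, stops the plate), 1.57 = open (tongue along the rail, pointing to the rear, +x). Opens clockwise seen from above; stops at both ends, friction about 0.06 Nm, stays where left, starts at 0 to 1.2. The tongue needs the lane empty from 20 to 63 mm behind the front face to swing.
- cap_a_top (a point): Centre of that cap's top, 63 mm above the bench, on its vertical axis, at magazine x = -77, y = -123 mm (on the rail at the -y side of its lane). Cap: black knurled cylinder 23 mm across, 41 to 63 mm above the bench, white mark on top over the tongue. Tongue: 10 mm wide, reaches 36 mm from the axis, 34 to 41 mm above the bench.
- plate_b: Flat ground-metal plate, 110 (x) x 52 (y) x 8 mm, about 0.13 kg, origin at the centre of its underside, z up; may be absent. It starts in the middle lane, long side along the lane, front edge 67 to 83 mm behind the magazine's front face, rear edge under the roof, and slides easily when pressed from above with a few newtons and drawn.
- lane_b_front (a point): Middle of the front end of the middle lane's floor, 30 mm above the bench; only the bench lies in front of it. The lane is 54 mm wide between 28 mm wide rails; the rails' tops are 33 mm above the bench for the front 66 mm, farther back 38 mm, level with a plate's top, so a plate's sides cannot be gripped there.
- cap_b (a joint): Captive screw cap of the middle lane, rad: 0 = shut (steel tongue across the lane, pointing to magazine +y, stops the plate), 1.57 = open (tongue along the rail, pointing to the rear, +x). Opens clockwise seen from above; stops at both ends, friction about 0.06 Nm, stays where left, starts at 0 to 1.2. The tongue needs the lane empty from 20 to 63 mm behind the front face to swing.
- cap_b_top (a point): Centre of that cap's top, 63 mm above the bench, on its vertical axis, at magazine x = -77, y = -41 mm (on the rail at the -y side of its lane). Cap: black knurled cylinder 23 mm across, 41 to 63 mm above the bench, white mark on top over the tongue. Tongue: 10 mm wide, reaches 36 mm from the axis, 34 to 41 mm above the bench.
- plate_c: Flat ground-metal plate, 110 (x) x 52 (y) x 8 mm, about 0.13 kg, origin at the centre of its underside, z up; may be absent. It starts in the left-hand (+y) lane, long side along the lane, front edge 67 to 83 mm behind the magazine's front face, rear edge under the roof, and slides easily when pressed from above with a few newtons and drawn.
- lane_c_front (a point): Middle of the front end of the left-hand (+y) lane's floor, 30 mm above the bench; only the bench lies in front of it. The lane is 54 mm wide between 28 mm wide rails; the rails' tops are 33 mm above the bench for the front 66 mm, farther back 38 mm, level with a plate's top, so a plate's sides cannot be gripped there.
- cap_c (a joint): Captive screw cap of the left-hand (+y) lane, rad: 0 = shut (steel tongue across the lane, pointing to magazine +y, stops the plate), 1.57 = open (tongue along the rail, pointing to the rear, +x). Opens clockwise seen from above; stops at both ends, friction about 0.06 Nm, stays where left, starts at 0 to 1.2. The tongue needs the lane empty from 20 to 63 mm behind the front face to swing.
- cap_c_top (a point): Centre of that cap's top, 63 mm above the bench, on its vertical axis, at magazine x = -77, y = 41 mm (on the rail at the -y side of its lane). Cap: black knurled cylinder 23 mm across, 41 to 63 mm above the bench, white mark on top over the tongue. Tongue: 10 mm wide, reaches 36 mm from the axis, 34 to 41 mm above the bench.
- tray: Loose black open transfer tray, 146 (x) x 128 (y) x 30 mm, 0.6 kg, standing on the bench; origin at the centre of its underside, z up; walls and floor 5 mm thick, so its inside is 136 x 118 mm and 25 mm deep. The plates go in one on another, their long side along the tray's x.
- shell: Bystander: white moulded hexagonal shell, 69 x 72 x 26 mm, origin at the centre of its underside, loose.
- lens_cap: Bystander: black round lens cap, 51 mm across, 10 mm tall, origin at the centre of its underside, loose.
Mind the look-alikes: they are no part of the job. What is shaped like the plate_a but purple is not meant.

How it is judged:
At the end, for the whole second after the job is handed in: Every plate present lies flat (0.10 rad), at rest in the tray, long side along the tray's (0.35 rad), centre within 16 mm along and 34 mm across of the tray's, underside 2 to 26 mm above the tray's; all three caps shut (below 0.17 rad); the tray level on the bench (x of plate_a in the frame of tray between -0.016 and 0.016 m and y of plate_a in the frame of tray between -0.034 and 0.034 m and z of plate_a in the frame of tray between 0.002 and 0.026 m and angle between the x axis of each of plate_a, plate_b, plate_c and the x axis of tray, either way round below 0.35 rad and angle between each of plate_a, plate_b, plate_c's own z axis and vertical below 0.1 rad and linear speed of each of plate_a, plate_b, plate_c below 0.02 m/s and x of plate_b in the frame of tray between -0.016 and 0.016 m and y of plate_b in the frame of tray between -0.034 and 0.034 m and z of plate_b in the frame of tray between 0.002 and 0.026 m and x of plate_c in the frame of tray between -0.016 and 0.016 m and y of plate_c in the frame of tray between -0.034 and 0.034 m and z of plate_c in the frame of tray between 0.002 and 0.026 m and value of joint each of cap_a, cap_b, cap_c below 0.17 rad and angle between tray's own z axis and vertical below 0.06 rad and height (world z) of tray between -0.01 and 0.01 m); the robot touches nothing.
It fails at once if the white shell or the lens cap is shoved more than 30 mm (distance of any of shell, lens_cap from where it was at the start of the episode above 0.03 m).
Of plate_a, plate_b, plate_c only 2 to 3 are there at a start; the rules pass over those that are not, and their reading is None.
At some moment in a run one of tray may be knocked a few centimetres aside while the robot is not near it.
Once in a run the grip may slacken for a moment while it holds something.
It also fails if it takes over 210 s, if anything falls off the work surface, if the arm or the gripper's body presses on something with over 40 N, if the wrist force passes 120 N, or if a joint passes its speed limit or range.

### The arm

A 6-joint arm with a two-finger parallel gripper is mounted at the origin on a cart in front of the work surface, level with it; the furniture and walls round the work are solid. World frame = base frame: x ahead of the robot, y to its left, z up, the work surface at z = 0. Lengths are in m, angles in rad, forces in N, time in s.
With the tool pointing down it reaches from about 0.25 to 0.775 m from the base axis. Payload 4 kg.
Tool frame: the origin (TCP) lies at the very end of the fingers, on their centre line; the grasp point (between the pads) lies 19 mm behind it; z points along the fingers, y is the line along which they close (so a half turn about z gives the same grasp; the last joint's range is limited). The gripper opens to 94 mm and grips with 3 to 60 N. Pads are 16 mm wide; open, the fingers measure 119 mm over their backs; the gripper's body (75 mm by 177 mm) begins 78 mm behind the grasp point.
Start: joints at [1.193, 0.087, 1.371, -0, 1.684, -0.103], TCP at [0.149, 0.529, 0.206] pointing down, gripper open.
Joint ranges: [-3.1, 3.1], [-0.76, 2.03], [0.27, 2.55], [-1.08, 4.22], [0.17, 2.65], [-2.57, 2.57]. Speed limits (rad/s): [2.79, 2.79, 3.14, 3.14, 3.14, 3.14].

### API

Orientations are given as [roll, pitch, yaw] about the fixed x, y, z axes, in that order (R = Rz(yaw) Ry(pitch) Rx(roll)).
In Python, from bench import robot gives the robot as it stands. The module is installed in compiled form; this text tells all that it offers.
- The arm moves only by the tool move_arm, never from a script. Its argument "deltas" is one flat list of numbers, 7 for each row, row after row: the turn, a rotation vector about the tool's x, y, z in rad, then the shift along the tool's x, y, z in cm, then the closure, from -1 (fully open) to 1 (shut). A call has 1 to 8 rows; each row is the pose to reach, as a shift and turn from the pose commanded when the call began, along the tool's axes at that moment; what a row does not reach only later rows make up. A row lasts 1/10 s, in which the tool goes at most 50 mm and 8.59 degrees, less where a joint would pass 70% of its speed; a pose out of reach is approached as far as the arm can. A call with a gripper value outside its range is refused whole. The fingers move at their own pace and stop on an object; the grip force is fixed at half the most. Time passes only in rows, so rows that repeat a pose let the fingers close. It gives the time, the measured TCP pose, the force, the opening and the grip force at its end, in the units of the state.
- robot.get_obs(): the state, without advancing time (a new reading comes with each control period).
- robot.snapshot(name): name is "scene" or "top" or "wrist"; returns a dict with "image" (480x640x3 uint8, red, green, blue), "depth" (480x640 float32, m along the optical axis (not along the pixel's ray), 0 where there is no reading), "fov_y" (degrees; the focal length in pixels is half the picture's height over the tangent of half this angle, whatever the lens; pixels are square), "cx", "cy" (the principal point, pixels), "origin" and "orientation" of the camera in the world; the wrist camera has in their place "T_tool_cam" (4x4, takes a point from camera to tool coordinates, whose origin is the TCP and whose axes are the flange's). Camera axes: x right, y up, looking along -z (the intrinsics and any distortion apply to the point x, -y, -z); pixel columns grow to the right and rows downward; lengths in m; the calibration is good to about 2 mm. A picture is of the moment at which its call begins: read the wrist's pose just before it.
- robot.close_job(): hands the job in; it is judged then, once.
The state is a dict: "time": time; "joint_positions": joint angles; "qvel": joint speeds; "joint_torque": joint torques, N m; "tool_pos": TCP position; "ee_rot": TCP orientation; "wrist_force": force on the tool from outside, world axes, zero at the start; "wrist_torque": the same for the moment, N m; "width": finger opening in m; "finger_force": force on a finger pad.
Only numpy, scipy, OpenCV 4.12 (cv2) and the standard library are available. Lean on these libraries where they do the work, as an engineer would, in place of code of your own. Each camera call takes 0.05 s, during which the arm holds its last target. There are 200 camera calls.

## Working session

There is one attempt and no reset: what is moved stays moved. The work goes in short steps, Python scripts to look and compute and a tool call to move; the robot and the scene stay as the last step left them, time stands still between calls to the robot, and variables do not carry over. Pictures are saved under pics/ and viewed, at most 14 in all, crops included, and the job is handed in when it is done.

Besides the shell and the picture viewer there is one more tool, called after "Emit:" as name(argument=value, ...) on one line, values as JSON. move_arm: Moves the arm, as the interface text tells. Its arguments: {"type":"object","properties":{"deltas":{"type":"array","items":{"type":"number"}}},"required":["deltas"]}

```bash
mkdir -p pics; cat > h.py <<'E'
import numpy as np, cv2
from scipy.spatial.transform import Rotation as R
from bench import robot
def rot(o):
    o=np.array(o,float)
    if o.shape==(3,3): return o
    return R.from_euler('xyz',o).as_matrix() if o.size==3 else R.from_quat(o).as_matrix()
def snap(n,f=None):
    o=robot.get_obs(); s=robot.snapshot(n)
    if n=='wrist':
        T=np.eye(4);T[:3,:3]=rot(o['ee_rot']);T[:3,3]=o['tool_pos'];T=T@np.array(s['T_tool_cam'])
        s['Rw'],s['o']=T[:3,:3],T[:3,3]
    else: s['Rw'],s['o']=rot(s['orientation']),np.array(s['origin'])
    s['f']=240/np.tan(np.radians(s['fov_y'])/2)
    if f: cv2.imwrite('pics/'+f,s['image'][:,:,::-1])
    return s
def ray(s,uv,z):
    uv=np.atleast_2d(np.array(uv,float))
    d=np.c_[(uv[:,0]-s['cx'])/s['f'],-(uv[:,1]-s['cy'])/s['f'],-np.ones(len(uv))]@s['Rw'].T
    return s['o']+d*((z-s['o'][2])/d[:,2])[:,None]
def pts(s):
    v,u=np.mgrid[:480,:640];D=s['depth']
    c=np.stack([(u-s['cx'])/s['f']*D,-(v-s['cy'])/s['f']*D,-D],-1)
    return c@s['Rw'].T+s['o']
E
python3 - <<'E'
from h import *
print(robot.get_obs())
for n in('scene','top','wrist'):
    s=snap(n,n+'0.png'); print({k:v for k,v in s.items() if k not in('image','depth')})
E
```

```text
{'time': 0.0, 'joint_positions': array([ 1.19288872e+00,  8.79156412e-02,  1.37222610e+00,  2.93068391e-05,
        1.68359941e+00, -1.03095012e-01]), 'qvel': array([ 5.23354149e-05,  1.58891928e-03, -8.66822024e-04, -4.74511174e-04,
       -3.47090566e-03,  1.97626679e-03]), 'joint_torque': array([ 7.59980994e-04, -3.40200770e+01, -3.02417922e+01,  7.18299346e-02,
        3.33333551e-02, -1.65142906e-04]), 'tool_pos': array([0.14904227, 0.52885712, 0.20433998]), 'ee_rot': array([-3.13945857e+00, -2.50079478e-04,  2.86678306e+00]), 'wrist_force': array([ 0.84460532, -0.69590027,  0.17376012]), 'wrist_torque': array([ 0.08273497,  0.02261617, -0.02299953]), 'finger_force': 0.0, 'width': 0.09420940156999308}
{'fov_y': 52.83026609063045, 'cx': 327.8066528248174, 'cy': 246.98686617236046, 'origin': array([ 0.1863161 , -0.43780225,  0.68679989]), 'orientation': array([ 0.87784613,  0.01231682, -0.41683152]), 'Rw': array([[ 0.91430698,  0.26729643, -0.30429487],
       [-0.4048346 ,  0.58027605, -0.70667437],
       [-0.01231651,  0.7693064 ,  0.63876128]]), 'o': array([ 0.1863161 , -0.437
[... 469 characters left out ...]
oat64(543.3192255597222)}
{'fov_y': 68.8303364867021, 'cx': 319.67299074251275, 'cy': 235.31971257072504, 'T_tool_cam': array([[ 8.58620712e-04,  9.70401804e-01,  2.41494516e-01,
         6.91038227e-02],
       [ 9.99999610e-01, -8.82960903e-04, -7.42676957e-06,
         7.12931156e-04],
       [ 2.06023265e-04,  2.41494428e-01, -9.70402184e-01,
        -1.79150697e-01],
       [ 0.00000000e+00,  0.00000000e+00,  0.00000000e+00,
         1.00000000e+00]]), 'Rw': array([[ 0.27051438, -0.93441213, -0.23172384],
       [ 0.96271354,  0.26202394,  0.06727624],
       [-0.00214654, -0.24128287,  0.97045246]]), 'o': array([0.08287796, 0.54867465, 0.3835941 ]), 'f': np.float64(350.31217954512465)}
```

View pics/top0.png

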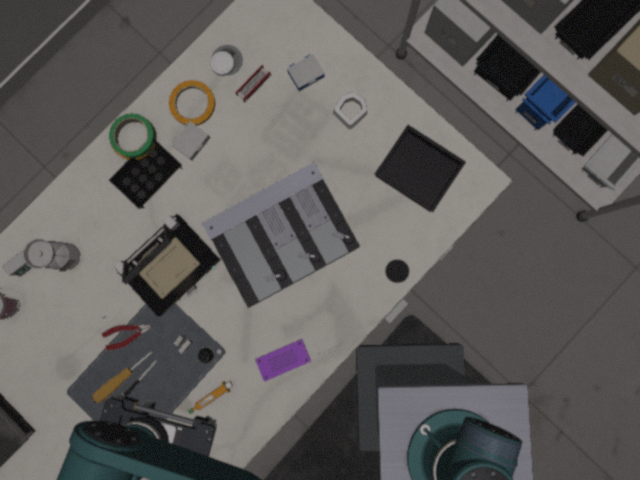

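View pics/scene0.png

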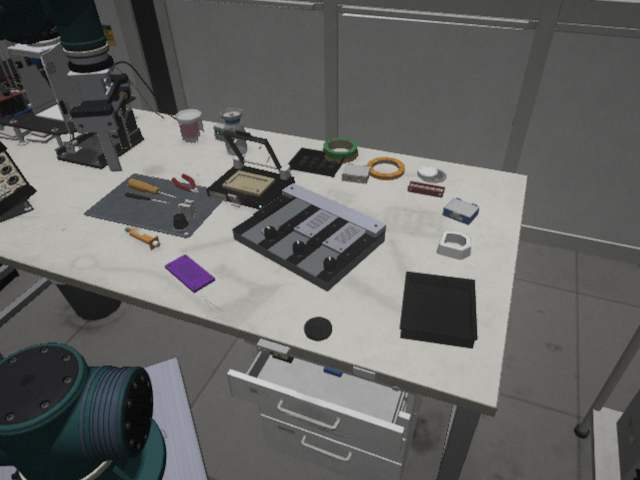

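The top view shows the magazine with corners near (202,220), (316,165), (358,247) and (250,306). There are plates in the middle and right lanes, and the left lane looks empty. The tray is at (420,168), the lens cap at (397,271), the shell at (350,110), and the purple decoy at (284,360). The scene view agrees.

```bash
python3 - <<'E'
from h import *
s=snap('top');P=pts(s)
def box(u0,v0,u1,v1,zl,zh):
    m=np.zeros((480,640),bool);m[v0:v1,u0:u1]=1
    m&=(P[...,2]>zl)&(P[...,2]<zh)&(s['depth']>0)
    m=cv2.morphologyEx(m.astype(np.uint8),cv2.MORPH_OPEN,np.ones((3,3)))
    n,l,st,_=cv2.connectedComponentsWithStats(m); k=1+np.argmax(st[1:,4])
    q=P[l==k]; r=cv2.minAreaRect((q[:,:2]*1000).astype(np.float32))
    return r,st[k],np.median(q[:,2])
print('mag',box(198,155,365,312,.02,.07))
print('tray',box(365,115,475,220,.012,.045))
print('shell',box(325,85,375,132,.01,.04))
print('roof',box(198,155,365,312,.045,.057))
b=P[(s['depth']>0)];print('bench z',np.median(P[300:340,300:350,2]))
print('lens',ray(s,[397,271],.01))
# corners from handpicked px
print(ray(s,[[202,220],[316,165]],.05),ray(s,[[358,247],[250,306]],.033))
for c in [(275,225),(318,205),(240,250)]: print(P[c[1]-3:c[1]+4,c[0]-3:c[0]+4,2].mean())
I=s['image'][150:320,195:370];cv2.imwrite('pics/magcrop.png',cv2.resize(I[:,:,::-1],None,fx=3.4,fy=3.4,interpolation=cv2.INTER_CUBIC))
E
```

```text
mag (((483.6394958496094, 360.3349304199219), (206.91441345214844, 274.8897705078125), 27.200023651123047), array([  203,   163,   156,   145, 12343], dtype=int32), np.float64(0.034988207926468506))
tray (((623.2945556640625, 55.34925842285156), (152.0529022216797, 134.99261474609375), 55.02201843261719), array([ 376,  125,   90,   87, 1083], dtype=int32), np.float64(0.027913876841188845))
shell (((765.2175903320312, 201.48052978515625), (63.61993408203125, 67.03545379638672), 41.7947883605957), array([334,  93,  33,  34, 491], dtype=int32), np.float64(0.023737569103904788))
roof (((556.93701171875, 397.83489990234375), (42.052494049072266, 273.99859619140625), 27.15365982055664), array([ 203,  163,  119,   76, 2388], dtype=int32), np.float64(0.05048165055702747))
bench z -0.0019161514326517803
lens [[0.40071076 0.11168868 0.01      ]]
[[0.51809012 0.52676031 0.05      ]
 [0.63053956 0.28111461 0.05      ]] [[0.45330269 0.19570344 0.033     ]
 [0.33345093 0.42870007 0.033     ]]
0.06007261362927468
0.03613078886703707
0.052847477220837755
```

View pics/magcrop.png

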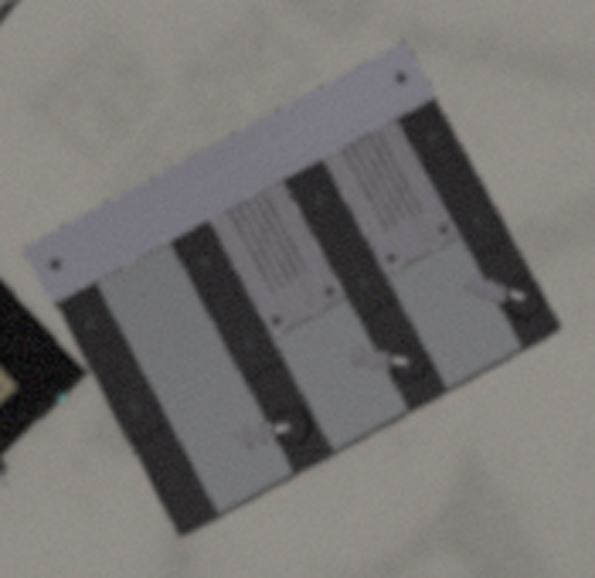

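The crop shows two plates: middle (front edge near (305,315) in the crop) and right (near (425,250)). The left lane is empty. The caps are at about (515,295), (400,362) and (282,428), and all of them are partly open. Next I'll take a closer look from above cap_b.

```bash
cat >> h.py <<'E'
MAG=np.array([.4836,.3603]);MY=np.radians(27.15)
def mag(x,y): # mm in magazine -> world
    c,s=np.cos(MY),np.sin(MY);return MAG+np.array([c*x-s*y,s*x+c*y])/1000
def d(xy,z,yaw):
    o=robot.get_obs();A=rot(o['ee_rot']);B=rot([np.pi,0,yaw])
    print('rot',np.round(R.from_matrix(A.T@B).as_rotvec(),3),'cm',np.round(A.T@(np.r_[xy,z]-o['tool_pos'])*100,2),'q6',o['joint_positions'][5].round(2))
E
python3 -c "
from h import *
d(mag(-77,-41),.2,2.045)"
```

```text
rot [-0.001  0.     0.822] cm [-33.92 -15.41   0.49] q6 -0.1
```

Emit:
move_arm(deltas=[0, 0, 0.82, -33.9, -15.4, 0.4, -1, 0, 0, 0.82, -33.9, -15.4, 0.4, -1, 0, 0, 0.82, -33.9, -15.4, 0.4, -1, 0, 0, 0.82, -33.9, -15.4, 0.4, -1, 0, 0, 0.82, -33.9, -15.4, 0.4, -1, 0, 0, 0.82, -33.9, -15.4, 0.4, -1, 0, 0, 0.82, -33.9, -15.4, 0.4, -1, 0, 0, 0.82, -33.9, -15.4, 0.4, -1])

```text
time: 1.0
tool_pos: [0.4362, 0.2861, 0.201]
ee_rot: [-3.141, 0.001, 2.043]
wrist_force: [0.1, 0.0, 0.3]
width: 0.094
finger_force: 0.0
```

Emit:
move_arm(deltas=[0, 0, 0, 0, 0, 0, -1, 0, 0, 0, 0, 0, 0, -1, 0, 0, 0, 0, 0, 0, -1])

```text
time: 1.3
tool_pos: [0.4328, 0.29, 0.2014]
ee_rot: [-3.141, -0.001, 2.048]
wrist_force: [0.4, 0.1, 0.6]
width: 0.0939
finger_force: 0.0
```

```bash
python3 -c "
from h import *
print(robot.get_obs()['tool_pos'],robot.get_obs()['ee_rot'])
s=snap('wrist','w1.png');np.save('w1.npy',dict(Rw=s['Rw'],o=s['o'],f=s['f'],cx=s['cx'],cy=s['cy'],image=s['image']),allow_pickle=True)
d(mag(-77,-41),.2,2.045)"
```

```text
[0.43277955 0.29002942 0.20144494] [-3.14129601e+00 -6.84869815e-04  2.04829881e+00]
rot [ 0.    -0.     0.004] cm [-0.18  0.02  0.16] q6 0.0
```

View pics/w1.png

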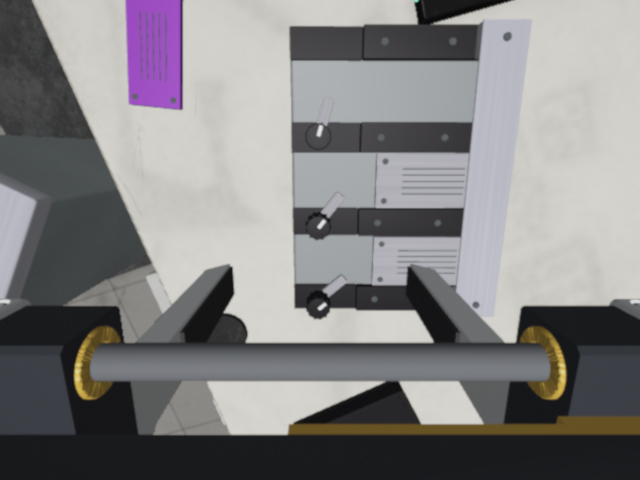

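The wrist view shows the cap tops at about (319,135) for c, (319,226) for b and (318,304) for a. The tongue tips are at (327,100), (341,196) and (344,278). The plate fronts are at u≈377 for b and u≈373 for a, and lane c is empty.

```bash
python3 -c "
from h import *
s=np.load('w1.npy',allow_pickle=True).item()
def tomag(p):
    c,k=np.cos(MY),np.sin(MY);q=(p[:,:2]-MAG)*1000;return np.c_[c*q[:,0]+k*q[:,1],-k*q[:,0]+c*q[:,1]].round(1)
print('caps',tomag(ray(s,[[318,304],[319,226],[319,135]],.063)))
print('tips',tomag(ray(s,[[344,278],[341,196],[327,100]],.041)))
print('fronts a b',tomag(ray(s,[[373,262],[377,180]],.038)))
print('front corners',tomag(ray(s,[[295,308],[290,27]],.033)))
print('roof edge corners',tomag(ray(s,[[529,21],[495,316]],.052)))
d(mag(-77,-123),.11,2.045)
"
```

```text
caps [[ -77.6 -118. ]
 [ -76.9  -39.6]
 [ -77.3   41.7]]
tips [[-51.  -99.1]
 [-55.7 -14.5]
 [-70.1  73.2]]
fronts a b [[-21.3 -82.7]
 [-20.9   0.8]]
front corners [[-102.5 -136.7]
 [-103.5  135.2]]
roof edge corners [[  98.6  134.9]
 [ 103.9 -135.6]]
rot [ 0.    -0.     0.004] cm [-8.39 -0.01  9.15] q6 0.0
```

Emit:
move_arm(deltas=[0, 0, 0, -8.4, 0, 9.1, 0, 0, 0, 0, -8.4, 0, 9.1, 0, 0, 0, 0, -8.4, 0, 9.1, 0, 0, 0, 0, -8.4, 0, 9.1, 0, 0, 0, 0, -8.4, 0, 9.1, 0])

```text
time: 1.85
tool_pos: [0.4718, 0.2157, 0.1111]
ee_rot: [3.141, -0.001, 2.048]
wrist_force: [0.8, 0.0, 0.2]
width: 0.0576
finger_force: 0.0
```

```bash
python3 -c "
from h import *
d(mag(-77,-122.5),.045,2.045)
s=snap('wrist','w2.png')"
```

```text
rot [ 0.001 -0.001  0.003] cm [ 0.07 -0.06  6.61] q6 -0.16
```

View pics/w2.png

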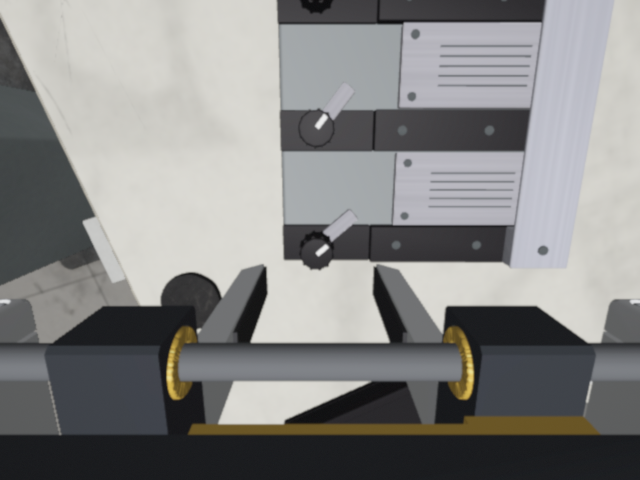

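The view shows cap a at (317,250), midway between the fingers. I'll descend and grip it.

Emit:
move_arm(deltas=[0, 0, 0, 0, 0, 6.6, 0, 0, 0, 0, 0, 0, 6.6, 0, 0, 0, 0, 0, 0, 6.6, 0, 0, 0, 0, 0, 0, 6.6, 1, 0, 0, 0, 0, 0, 6.6, 1, 0, 0, 0, 0, 0, 6.6, 1, 0, 0, 0, 0, 0, 6.6, 1, 0, 0, 0, 0, 0, 6.6, 1])

```text
time: 2.7
tool_pos: [0.4704, 0.2137, 0.0462]
ee_rot: [-3.137, 0.0, 2.047]
wrist_force: [-7.7, -4.2, 8.1]
width: 0.0219
finger_force: 30.0
```

Emit:
move_arm(deltas=[0, 0, 0.15, 0, 0, 0, 1, 0, 0, 0.3, 0, 0, 0, 1, 0, 0, 0.45, 0, 0, 0, 1, 0, 0, 0.6, 0, 0, 0, 1, 0, 0, 0.72, 0, 0, 0, 1, 0, 0, 0.82, 0, 0, 0, 1, 0, 0, 0.82, 0, 0, 0, 1])

```text
time: 3.4
tool_pos: [0.4697, 0.2141, 0.0462]
ee_rot: [-3.137, 0.003, 1.226]
wrist_force: [-9.8, -4.0, 7.6]
width: 0.0221
finger_force: 30.0
```

```bash
python3 -c "
from h import *
o=robot.get_obs();print(o['wrist_torque'],o['ee_rot'])"
```

```text
[-0.54938278  1.85790177  0.08432269] [-3.13698314e+00  2.76104781e-03  1.22568915e+00]
```

Emit:
move_arm(deltas=[0, 0, 0.1, 0, 0, 0, 1, 0, 0, 0.1, 0, 0, 0, 1, 0, 0, 0.1, 0, 0, 0, 1])

```text
time: 3.7
tool_pos: [0.4699, 0.2146, 0.0461]
ee_rot: [-3.137, 0.002, 1.127]
wrist_force: [-8.4, -1.2, 7.9]
width: 0.0224
finger_force: 30.0
```

```bash
python3 -c "
from h import *
o=robot.get_obs();print(o['wrist_torque'],o['ee_rot'])"
```

```text
[-0.27826524  1.72297442  0.10843193] [-3.13724978e+00  2.03872826e-03  1.12723289e+00]
```

Emit:
move_arm(deltas=[0, 0, 0.15, 0, 0, 0, 1, 0, 0, 0.15, 0, 0, 0, 1, 0, 0, 0.15, 0, 0, 0, 1])

```text
time: 4.0
tool_pos: [0.4703, 0.2153, 0.0461]
ee_rot: [-3.138, 0.001, 0.977]
wrist_force: [-6.5, -0.2, 6.6]
width: 0.0225
finger_force: 30.0
```

```bash
python3 -c "
from h import *
o=robot.get_obs();print(o['wrist_torque'],o['ee_rot'])"
```

```text
[ 0.01913701  1.59595796 -0.05104149] [-3.13758332e+00  9.42405137e-04  9.76883525e-01]
```

Emit:
move_arm(deltas=[0, 0, 0, 0, 0, 0, 0, 0, 0, 0, 0, 0, 0, 0, 0, 0, 0, 0, 0, 0, 0, 0, 0, 0, 0, 0, -4, 0, 0, 0, 0, -4, 0, -8, 0, 0, 0, 0, -4, 0, -8, 0, 0, 0, 0, -4, 0, -8, 0])

```text
time: 4.7
tool_pos: [0.451, 0.1812, 0.1262]
ee_rot: [3.139, -0.004, 0.975]
wrist_force: [0.7, -0.1, 0.2]
width: 0.0473
finger_force: 0.0
```

```bash
python3 -c "
from h import *
s=snap('wrist','w3.png')
d(mag(-77,-41),.11,2.045)"
```

```text
rot [ 1.000e-03 -1.000e-03 -1.069e+00] cm [ 7.97 -7.37  1.46] q6 0.86
```

View pics/w3.png

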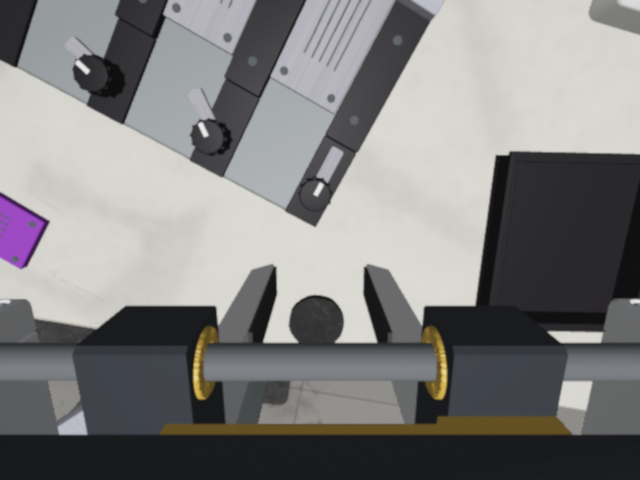

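The tongue of cap a now lies along the rail, at (330,165) pointing to the rear, so cap a is open. Cap b is next.

Emit:
move_arm(deltas=[0, 0, -1.07, 8, -7.4, 1.4, 0, 0, 0, -1.07, 8, -7.4, 1.4, 0, 0, 0, -1.07, 8, -7.4, 1.4, 0, 0, 0, -1.07, 8, -7.4, 1.4, 0, 0, 0, -1.07, 8, -7.4, 1.4, 0, 0, 0, -1.07, 8, -7.4, 1.4, 0, 0, 0, -1.07, 8, -7.4, 1.4, 0, 0, 0, -1.07, 8, -7.4, 1.4, 0])

```text
time: 5.55
tool_pos: [0.4324, 0.2892, 0.1079]
ee_rot: [-3.137, -0.0, 2.048]
wrist_force: [0.6, -0.5, -1.2]
width: 0.047
finger_force: 0.0
```

Emit:
move_arm(deltas=[0, 0, 0, 0, 0, 0, 0, 0, 0, 0, 0, 0, 0, 0, 0, 0, 0, 0, 0, 0, 0])

```text
time: 5.85
tool_pos: [0.4332, 0.2891, 0.1101]
ee_rot: [-3.141, -0.0, 2.046]
wrist_force: [1.4, 1.0, -0.9]
width: 0.0473
finger_force: 0.0
```

```bash
python3 -c "
from h import *
d(mag(-77,-41),.045,2.045)"
```

```text
rot [-0.001 -0.     0.001] cm [-0.06  0.04  6.51] q6 0.0
```

Emit:
move_arm(deltas=[0, 0, 0, 0, 0, 6.5, 0, 0, 0, 0, 0, 0, 6.5, 0, 0, 0, 0, 0, 0, 6.5, 0, 0, 0, 0, 0, 0, 6.5, 1, 0, 0, 0, 0, 0, 6.5, 1, 0, 0, 0, 0, 0, 6.5, 1, 0, 0, 0, 0, 0, 6.5, 1, 0, 0, 0, 0, 0, 6.5, 1])

```text
time: 6.65
tool_pos: [0.4318, 0.2883, 0.047]
ee_rot: [-3.138, 0.0, 2.047]
wrist_force: [-6.0, -3.2, 6.1]
width: 0.0221
finger_force: 30.0
```

Emit:
move_arm(deltas=[0, 0, 0.14, 0, 0, 0, 1, 0, 0, 0.28, 0, 0, 0, 1, 0, 0, 0.42, 0, 0, 0, 1, 0, 0, 0.56, 0, 0, 0, 1, 0, 0, 0.7, 0, 0, 0, 1, 0, 0, 0.84, 0, 0, 0, 1, 0, 0, 0.98, 0, 0, 0, 1, 0, 0, 1.12, 0, 0, 0, 1])

```text
time: 7.45
tool_pos: [0.4337, 0.2897, 0.047]
ee_rot: [3.141, -0.002, 0.922]
wrist_force: [-0.4, 0.7, 1.0]
width: 0.0224
finger_force: 30.0
```

Emit:
move_arm(deltas=[0, 0, 0.02, 0, 0, 0, 1, 0, 0, 0, 0, 0, 0, 0, 0, 0, 0, 0, 0, 0, 0, 0, 0, 0, 0, 0, -4, 0, 0, 0, 0, -4, 0, -8, 0, 0, 0, 0, -4, 0, -8, 0, 0, 0, 0, -4, 0, -8, 0])

```text
time: 8.15
tool_pos: [0.4101, 0.2572, 0.127]
ee_rot: [3.14, -0.004, 0.927]
wrist_force: [0.4, 1.0, -0.5]
width: 0.0473
finger_force: 0.0
```

```bash
python3 -c "
from h import *
s=snap('wrist','w4.png')
d(mag(15,-82),.08,MY)"
```

```text
rot [-0.    -0.001  0.453] cm [10.46  7.77  4.54] q6 1.09
```

View pics/w4.png

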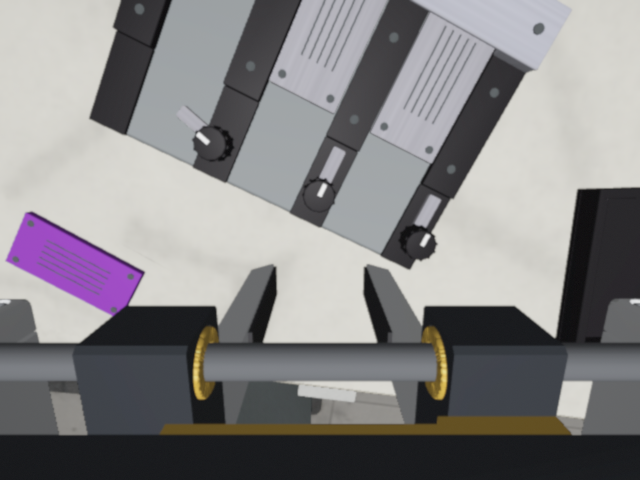

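Both caps, b at (320,190) and a at (420,242), have their tongues along the rail. I'll press on plate a at magazine x = 35.

```bash
python3 -c "
from h import *
d(mag(35,-82),.06,MY)"
```

```text
rot [-0.    -0.001  0.453] cm [12.26  8.64  6.55] q6 1.09
```

Emit:
move_arm(deltas=[0, 0, 0.45, 12.3, 8.6, 0, 1, 0, 0, 0.45, 12.3, 8.6, 0, 1, 0, 0, 0.45, 12.3, 8.6, 0, 1, 0, 0, 0.45, 12.3, 8.6, 0, 1, 0, 0, 0.45, 12.3, 8.6, 0, 1, 0, 0, 0.45, 12.3, 8.6, 6.5, 1, 0, 0, 0.45, 12.3, 8.6, 6.5, 1, 0, 0, 0.45, 12.3, 8.6, 6.5, 1])

```text
time: 9.0
tool_pos: [0.548, 0.3025, 0.0565]
ee_rot: [-3.141, 0.009, 0.478]
wrist_force: [-0.3, 0.9, -0.5]
width: 0.0002
finger_force: 0.0
```

Emit:
move_arm(deltas=[0, 0, 0, 0, 0, 0, 1, 0, 0, 0, 0, 0, 1.5, 1, 0, 0, 0, 0, 0, 1.5, 1, 0, 0, 0, 0, 0, 1.9, 1, 0, 0, 0, 0, 0, 1.9, 1])

```text
time: 9.5
tool_pos: [0.5518, 0.3038, 0.0414]
ee_rot: [-3.142, 0.0, 0.477]
wrist_force: [-0.6, -0.9, -0.3]
width: 0.0002
finger_force: 0.0
```

```bash
python3 -c "
from h import *
d(mag(35,-82),.038,MY)"
```

```text
rot [-0.     0.     0.003] cm [0.01 0.06 0.34] q6 1.51
```

Step down in small amounts until I feel contact.

Emit:
move_arm(deltas=[0, 0, 0, 0, 0, 0.3, 1, 0, 0, 0, 0, 0, 0.4, 1, 0, 0, 0, 0, 0, 0.5, 1, 0, 0, 0, 0, 0, 0.5, 1])

```text
time: 9.9
tool_pos: [0.5527, 0.3041, 0.0383]
ee_rot: [3.141, -0.002, 0.477]
wrist_force: [-1.0, 0.4, 5.8]
width: 0.0001
finger_force: 2.7
```

Emit:
move_arm(deltas=[0, 0, 0, -0.7, 0, 0.02, 1, 0, 0, 0, -2, 0, 0.05, 1, 0, 0, 0, -3.5, 0, 0.05, 1, 0, 0, 0, -5, 0, 0.05, 1, 0, 0, 0, -6.5, 0, 0.05, 1, 0, 0, 0, -8, 0, 0.05, 1])

```text
time: 10.5
tool_pos: [0.4823, 0.2677, 0.0382]
ee_rot: [3.141, -0.006, 0.477]
wrist_force: [1.5, 0.9, 6.7]
width: 0.0001
finger_force: 3.3
```

```bash
python3 -c "
from h import *
d(mag(35-124,-82),.038,MY)"
```

```text
rot [ 0.    -0.006  0.003] cm [-4.56  0.01 -0.  ] q6 1.5
```

Emit:
move_arm(deltas=[0, 0, 0, -1.2, 0, 0, 1, 0, 0, 0, -2.5, 0, 0, 1, 0, 0, 0, -3.6, 0, 0, 1, 0, 0, 0, -4.3, 0, 0, 1, 0, 0, 0, -4.3, 0, 0, 1, 0, 0, 0, -4.3, 0, -3, 1, 0, 0, 0, -8, 0, -7, 0])

```text
time: 11.2
tool_pos: [0.4126, 0.2317, 0.1013]
ee_rot: [-3.141, 0.004, 0.477]
wrist_force: [-0.6, 0.3, 1.4]
width: 0.0055
finger_force: 0.0
```

Emit:
move_arm(deltas=[0, 0, 0, -10, 0, -5, -0.6, 0, 0, 0, -10, 0, -5, -0.6, 0, 0, 0, -10, 0, -5, -0.6, 0, 0, 0, -10, 0, -5, -0.6])

```text
time: 11.6
tool_pos: [0.3235, 0.1858, 0.1539]
ee_rot: [3.141, -0.004, 0.477]
wrist_force: [0.9, 1.1, 0.5]
width: 0.0374
finger_force: 0.0
```

```bash
python3 -c "
from h import *
d(mag(-124,-82),.08,MY)
s=snap('wrist','w5.png')"
```

```text
rot [ 0.    -0.004  0.003] cm [9.78 0.01 7.43] q6 1.46
```

View pics/w5.png

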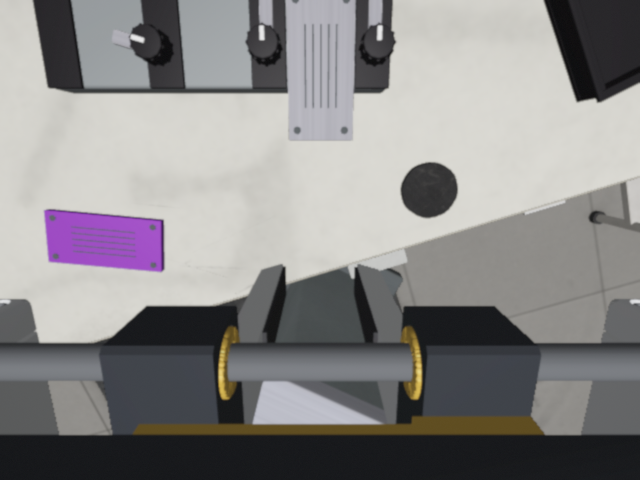

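Plate a overhangs the front, with its front edge at v≈140 and centred at u≈321. The lens cap is at (428,190), out of the way.

```bash
cat >> h.py <<'E'
def tomag(p):
    c,k=np.cos(MY),np.sin(MY);q=(p[:,:2]-MAG)*1000;return np.c_[c*q[:,0]+k*q[:,1],-k*q[:,0]+c*q[:,1]].round(1)
E
python3 -c "
from h import *
s=snap('wrist')
print(tomag(ray(s,[[289,140],[353,140]],.038)))
d(mag(-123,-82),.08,MY)
d(mag(-123,-82),.027,MY)"
```

```text
[[-144.4  -57.1]
 [-144.2 -109. ]]
rot [-0.     0.     0.003] cm [9.86 0.01 7.2 ] q6 1.46
rot [-0.     0.     0.003] cm [9.86e+00 1.00e-02 1.25e+01] q6 1.46
```

Emit:
move_arm(deltas=[0, 0, 0, 9.9, 0, 7, -0.9, 0, 0, 0, 9.9, 0, 7, -0.9, 0, 0, 0, 9.9, 0, 7, -0.9, 0, 0, 0, 9.9, 0, 7, -0.9, 0, 0, 0, 9.9, 0, 7, -0.9, 0, 0, 0, 9.9, 0, 12.5, -0.9, 0, 0, 0, 9.9, 0, 12.5, -0.9, 0, 0, 0, 9.9, 0, 12.5, -0.9])

```text
time: 12.5
tool_pos: [0.41, 0.2307, 0.027]
ee_rot: [-3.141, 0.003, 0.477]
wrist_force: [0.4, -0.0, 0.8]
width: 0.089
finger_force: 0.0
```

Emit:
move_arm(deltas=[0, 0, 0, 0, 0, 0, -0.9, 0, 0, 0, 0, 0, 0, 1, 0, 0, 0, 0, 0, 0, 1, 0, 0, 0, 0, 0, 0, 1, 0, 0, 0, 0, 0, 0, 1, 0, 0, 0, 0, 0, 0, 1])

```text
time: 13.1
tool_pos: [0.4117, 0.2314, 0.0279]
ee_rot: [3.142, -0.0, 0.477]
wrist_force: [0.9, -0.8, 0.2]
width: 0.0525
finger_force: 0.0
```

Emit:
move_arm(deltas=[0, 0, 0, 0, 0, 0, 1, 0, 0, 0, 0, 0, 0, 1])

```text
time: 13.3
tool_pos: [0.4117, 0.2314, 0.0278]
ee_rot: [-3.142, -0.0, 0.477]
wrist_force: [0.1, -1.2, 1.6]
width: 0.0518
finger_force: 3.0
```

Emit:
move_arm(deltas=[0, 0, 0, 0, 0, -1, 1, 0, 0, 0, 0, 0, -3, 1, 0, 0, 0, 0, 0, -6, 1, 0, 0, 0, 0, 0, -9, 1, 0, 0, 0, 0, 0, -9, 1, 0, 0, 0, 0, 0, -9, 1])

```text
time: 13.9
tool_pos: [0.4117, 0.2314, 0.118]
ee_rot: [3.142, -0.001, 0.477]
wrist_force: [0.6, -0.4, -1.7]
width: 0.0515
finger_force: 30.0
```

```bash
python3 - <<'E'
from h import *
s=snap('wrist','w6.png')
t=snap('top','top1.png')
P=pts(t);m=np.zeros((480,640),bool);m[95:245,340:500]=1
m&=(P[...,2]>.012)&(P[...,2]<.045)&(t['depth']>0)
m=cv2.morphologyEx(m.astype(np.uint8),cv2.MORPH_OPEN,np.ones((3,3)))
n,l,st,_=cv2.connectedComponentsWithStats(m);k=1+np.argmax(st[1:,4]);q=P[l==k]
print(cv2.minAreaRect((q[:,:2]*1000).astype(np.float32)),st[k])
# dark mask
g=t['image'].max(2);m=np.zeros((480,640),np.uint8);m[95:245,340:500]=(g<60)[95:245,340:500]
m=cv2.morphologyEx(m,cv2.MORPH_OPEN,np.ones((3,3)))
n,l,st,_=cv2.connectedComponentsWithStats(m);k=1+np.argmax(st[1:,4]);v,u=np.nonzero(l==k)
print(cv2.minAreaRect((ray(t,np.c_[u,v],.03)[:,:2]*1000).astype(np.float32)),st[k])
E
```

```text
((623.3009033203125, 55.24262619018555), (152.32589721679688, 135.99935913085938), 54.671058654785156) [ 376  125   90   87 1075]
((622.1754760742188, 57.257205963134766), (147.7020263671875, 133.083740234375), 54.738746643066406) [ 376  127   88   84 4081]
```

View pics/w6.png

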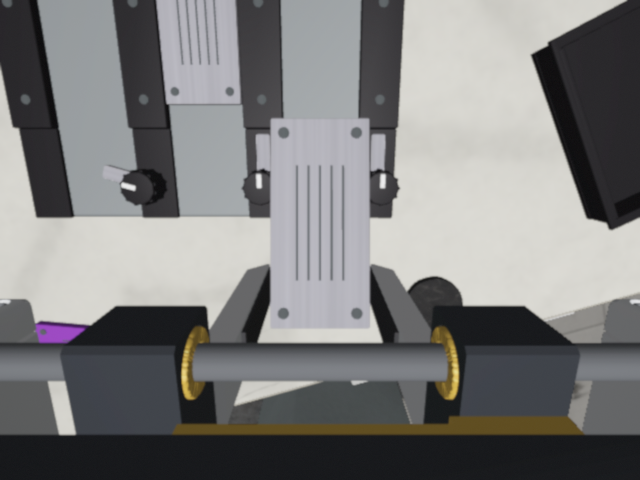

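Plate a is held level and straight in the grip, with its front edge at v≈328. The tray has not moved. Now I'll carry it over.

```bash
python3 -c "
from h import *
y=.955;t=np.array([.623,.056])-.0335*np.array([np.cos(y),np.sin(y)])
print(tomag(robot.get_obs()['tool_pos'][None]));d(t,.1,y)"
```

```text
[[-124.2  -81.8]]
rot [-0.001  0.003 -0.478] cm [ 7.89 26.83  1.55] q6 1.49
```

Emit:
move_arm(deltas=[0, 0, -0.1, 1, 4, 0, 1, 0, 0, -0.2, 3, 9, 0, 1, 0, 0, -0.3, 5, 15, 0, 1, 0, 0, -0.4, 6.5, 21, 0, 1, 0, 0, -0.478, 7.8, 26.8, 0, 1, 0, 0, -0.478, 7.8, 26.8, 0, 1, 0, 0, -0.478, 7.8, 26.8, 0, 1])

```text
time: 14.7
tool_pos: [0.605, 0.0246, 0.1143]
ee_rot: [-3.139, 0.004, 0.949]
wrist_force: [-0.5, 0.9, -1.9]
width: 0.0516
finger_force: 30.0
```

```bash
python3 -c "
from h import *
s=snap('wrist','w7.png')
y=.955;t=np.array([.623,.056])-.035*np.array([np.cos(y),np.sin(y)])
d(t,.009,y)"
```

```text
rot [-0.004  0.003 -0.004] cm [ 0.02 -0.04 10.55] q6 0.57
```

View pics/w7.png

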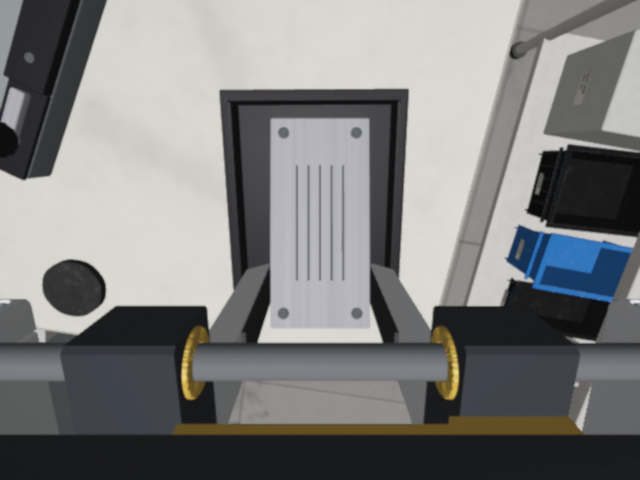

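The plate is lined up over the tray, whose far rim runs from (221,92) to (407,92). I'll check the centre from that rim.

```bash
python3 -c "
from h import *
s=snap('wrist')
p=ray(s,[[221,91],[408,90]],.03)[:,:2];m=p.mean(0);v=p[0]-p[1]
n=np.array([v[1],-v[0]])/np.linalg.norm(v);y=np.arctan2(n[1],n[0]);c=m-.073*n
print(np.linalg.norm(v),c,y)
d(c-.035*n,.009,y)"
```

```text
0.13140291525743292 [0.62205893 0.05877571] 0.956410475550996
rot [-0.005  0.002 -0.003] cm [ 0.11 -0.12 10.6 ] q6 0.57
```

Emit:
move_arm(deltas=[0, 0, 0, 0.1, -0.1, 4, 1, 0, 0, 0, 0.1, -0.1, 8, 1, 0, 0, 0, 0.1, -0.1, 9.8, 1, 0, 0, 0, 0.1, -0.1, 10.5, 1, 0, 0, 0, 0.1, -0.1, 10.5, 1, 0, 0, 0, 0.1, -0.1, 10.5, 1])

```text
time: 15.4
tool_pos: [0.6042, 0.0311, 0.014]
ee_rot: [3.14, -0.001, 0.956]
wrist_force: [1.0, -0.4, -1.1]
width: 0.0517
finger_force: 30.0
```

Emit:
move_arm(deltas=[0, 0, 0, 0, 0, 0, -0.35, 0, 0, 0, 0, 0, 0, -0.35, 0, 0, 0, 0, 0, 0, -0.35, 0, 0, 0, 0, 0, -3, -0.35, 0, 0, 0, 0, 0, -7, -0.35, 0, 0, 0, 0, 0, -11, -0.35, 0, 0, 0, 0, 0, -11, -0.35, 0, 0, 0, 0, 0, -11, 1])

```text
time: 16.2
tool_pos: [0.6046, 0.0303, 0.1246]
ee_rot: [3.138, -0.002, 0.955]
wrist_force: [-0.7, 0.9, -0.3]
width: 0.0582
finger_force: 0.0
```

```bash
python3 -c "
from h import *
s=snap('wrist','w8.png')
d(mag(35,2),.11,MY)"
```

```text
rot [-0.    -0.     0.481] cm [ 23.2  -27.4    1.25] q6 0.57
```

View pics/w8.png

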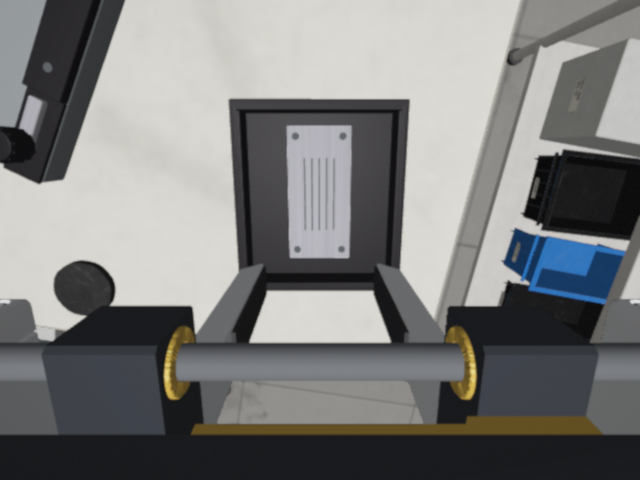

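Plate a lies flat and centred in the tray (u 288–351). Plate b is next, with the same procedure.

Emit:
move_arm(deltas=[0, 0, 0.48, 23.2, -27.2, 0, 1, 0, 0, 0.48, 23.2, -27.2, 0, 1, 0, 0, 0.48, 23.2, -27.2, 0, 1, 0, 0, 0.48, 23.2, -27.2, 0, 1, 0, 0, 0.48, 23.2, -27.2, 0, 1, 0, 0, 0.48, 23.2, -27.2, 0, 1, 0, 0, 0.48, 23.2, -27.2, 0, 1, 0, 0, 0.48, 23.2, -27.2, 0, 1])

```text
time: 17.05
tool_pos: [0.5124, 0.3806, 0.1196]
ee_rot: [-3.14, 0.005, 0.48]
wrist_force: [-0.5, 0.3, 0.6]
width: 0.0008
finger_force: 0.0
```

Emit:
move_arm(deltas=[0, 0, 0, 0, 0, 0, 1, 0, 0, 0, 0, 0, 0, 1])

```text
time: 17.25
tool_pos: [0.5155, 0.3755, 0.1211]
ee_rot: [3.14, 0.003, 0.474]
wrist_force: [0.4, -1.6, 0.3]
width: 0.0004
finger_force: 0.0
```

```bash
python3 -c "
from h import *
d(mag(35,0),.038,MY)"
```

```text
rot [0.001 0.003 0.001] cm [-0.   -0.11  8.31] q6 1.64
```

Emit:
move_arm(deltas=[0, 0, 0, 0, -0.1, 4, 1, 0, 0, 0, 0, -0.1, 7.5, 1, 0, 0, 0, 0, -0.1, 8, 1, 0, 0, 0, 0, -0.1, 8.2, 1, 0, 0, 0, 0, -0.1, 8.3, 1, 0, 0, 0, 0, -0.1, 8.4, 1, 0, 0, 0, 0, -0.1, 8.4, 1])

```text
time: 17.95
tool_pos: [0.5159, 0.3779, 0.0399]
ee_rot: [-3.141, -0.002, 0.474]
wrist_force: [0.3, -0.7, 0.2]
width: 0.0005
finger_force: 0.0
```

Emit:
move_arm(deltas=[0, 0, 0, 0, 0, 0.15, 1, 0, 0, 0, 0, 0, 0.25, 1, 0, 0, 0, 0, 0, 0.35, 1, 0, 0, 0, 0, 0, 0.35, 1])

```text
time: 18.35
tool_pos: [0.5163, 0.3785, 0.0383]
ee_rot: [-3.142, -0.004, 0.475]
wrist_force: [-1.5, -1.6, 7.7]
width: 0.0004
finger_force: 3.9
```

Emit:
move_arm(deltas=[0, 0, 0, -0.7, 0, 0, 1, 0, 0, 0, -2, 0, 0, 1, 0, 0, 0, -3.5, 0, 0, 1, 0, 0, 0, -5, 0, 0, 1, 0, 0, 0, -6.5, 0, 0, 1, 0, 0, 0, -8, 0, 0, 1])

```text
time: 18.95
tool_pos: [0.446, 0.3426, 0.0383]
ee_rot: [-3.141, -0.008, 0.475]
wrist_force: [1.4, -0.1, 7.2]
width: 0.0004
finger_force: 3.3
```

```bash
python3 -c "
from h import *
d(mag(35-124,0),.038,MY)"
```

```text
rot [-0.001 -0.008  0.001] cm [-4.74  0.13 -0.01] q6 1.65
```

Emit:
move_arm(deltas=[0, 0, 0, -1.2, 0, 0, 1, 0, 0, 0, -2.5, 0, 0, 1, 0, 0, 0, -3.6, 0, 0, 1, 0, 0, 0, -4.4, 0, 0, 1, 0, 0, 0, -4.4, 0, 0, 1, 0, 0, 0, -4.4, 0, -3, 1, 0, 0, 0, -8, 0, -7, 0])

```text
time: 19.65
tool_pos: [0.3758, 0.3059, 0.1016]
ee_rot: [3.141, 0.002, 0.474]
wrist_force: [0.3, 0.3, 1.3]
width: 0.0053
finger_force: 0.0
```

Emit:
move_arm(deltas=[0, 0, 0, -10, 0, -5, -0.6, 0, 0, 0, -10, 0, -5, -0.6, 0, 0, 0, -10, 0, -5, -0.6, 0, 0, 0, -10, 0, -5, -0.6])

```text
time: 20.05
tool_pos: [0.2862, 0.2604, 0.1541]
ee_rot: [-3.141, -0.005, 0.476]
wrist_force: [0.1, -0.1, 0.4]
width: 0.0372
finger_force: 0.0
```

```bash
python3 -c "
from h import *
print(robot.get_obs()['tool_pos'])
s=snap('wrist','w9.png')
d(mag(-123,0),.08,MY)
d(mag(-123,0),.027,MY)"
```

```text
[0.2862444  0.26042638 0.15409578]
rot [-0.    -0.003  0.001] cm [9.76 0.12 7.31] q6 1.69
rot [-0.    -0.003  0.001] cm [ 9.74  0.12 12.61] q6 1.69
```

View pics/w9.png

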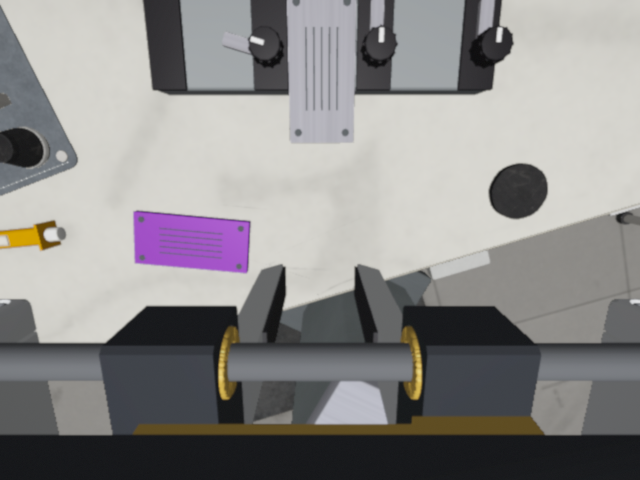

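Plate b overhangs in the same way, with its front edge at v≈142 and centred at u≈321. The purple decoy is clear of the fingers.

Emit:
move_arm(deltas=[0, 0, 0, 9.8, 0.05, 7, -0.9, 0, 0, 0, 9.8, 0.05, 7, -0.9, 0, 0, 0, 9.8, 0.05, 7, -0.9, 0, 0, 0, 9.8, 0.05, 7, -0.9, 0, 0, 0, 9.8, 0.05, 7, -0.9, 0, 0, 0, 9.8, 0.05, 12.6, -0.9, 0, 0, 0, 9.8, 0.05, 12.6, -0.9, 0, 0, 0, 9.8, 0.05, 12.6, -0.9])

```text
time: 20.9
tool_pos: [0.3721, 0.3036, 0.0255]
ee_rot: [3.141, 0.004, 0.475]
wrist_force: [0.2, 0.4, -0.5]
width: 0.0893
finger_force: 0.0
```

Emit:
move_arm(deltas=[0, 0, 0, 0, 0, 0, 1, 0, 0, 0, 0, 0, 0, 1, 0, 0, 0, 0, 0, 0, 1, 0, 0, 0, 0, 0, 0, 1, 0, 0, 0, 0, 0, 0, 1, 0, 0, 0, 0, 0, 0, 1, 0, 0, 0, 0, 0, 0, 1, 0, 0, 0, 0, 0, 0, 1])

```text
time: 21.7
tool_pos: [0.3739, 0.3046, 0.0268]
ee_rot: [-3.141, -0.001, 0.475]
wrist_force: [-0.8, -1.2, 3.5]
width: 0.0514
finger_force: 30.0
```

Emit:
move_arm(deltas=[0, 0, 0, 0, 0, -1, 1, 0, 0, 0, 0, 0, -3, 1, 0, 0, 0, 0, 0, -6, 1, 0, 0, 0, 0, 0, -9, 1, 0, 0, 0, 0, 0, -9, 1, 0, 0, 0, 0, 0, -9, 1])

```text
time: 22.3
tool_pos: [0.3736, 0.3045, 0.1164]
ee_rot: [-3.141, -0.001, 0.475]
wrist_force: [-0.4, -0.7, -1.8]
width: 0.0517
finger_force: 30.0
```

```bash
python3 - <<'E'
from h import *
s=snap('wrist')
g=s['image'].astype(int);b=(g.min(2)>120)  # plate front edge under gripper
cv2.imwrite('pics/w10.png',s['image'][:,:,::-1])
t=snap('top','top2.png')
P=pts(t);m=np.zeros((480,640),bool);m[85:255,340:510]=1
m&=(P[...,2]>.012)&(P[...,2]<.045)&(t['depth']>0)
m=cv2.morphologyEx(m.astype(np.uint8),cv2.MORPH_OPEN,np.ones((3,3)))
n,l,st,_=cv2.connectedComponentsWithStats(m);k=1+np.argmax(st[1:,4]);q=P[l==k]
print(cv2.minAreaRect((q[:,:2]*1000).astype(np.float32)),st[k])
y=.955;c=np.array([.622,.0585])-.035*np.array([np.cos(y),np.sin(y)])
d(c,.12,y)
E
```

```text
((623.541259765625, 55.270118713378906), (152.1643829345703, 135.91920471191406), 54.4949951171875) [ 376  125   90   87 1080]
rot [-0.001  0.004 -0.48 ] cm [ 7.88 34.84 -0.59] q6 1.66
```

Emit:
move_arm(deltas=[0, 0, -0.06, 1, 4, -0.5, 1, 0, 0, -0.14, 2, 9, -0.5, 1, 0, 0, -0.22, 4, 15, -0.5, 1, 0, 0, -0.3, 5.5, 21, -0.5, 1, 0, 0, -0.38, 7, 27, -0.5, 1, 0, 0, -0.44, 7.5, 31, -0.5, 1, 0, 0, -0.48, 7.9, 34.8, -0.5, 1, 0, 0, -0.48, 7.9, 34.8, -0.5, 1])

```text
time: 23.2
tool_pos: [0.6037, 0.0266, 0.1182]
ee_rot: [-3.139, 0.004, 0.951]
wrist_force: [-0.0, 0.9, -1.6]
width: 0.0516
finger_force: 30.0
```

Emit:
move_arm(deltas=[0, 0, 0, 0, 0, 0, 1, 0, 0, 0, 0, 0, 0, 1])

```text
time: 23.4
tool_pos: [0.6016, 0.032, 0.1197]
ee_rot: [-3.138, 0.001, 0.955]
wrist_force: [-0.5, 0.4, -1.1]
width: 0.0515
finger_force: 30.0
```

```bash
python3 - <<'E'
from h import *
s=snap('wrist','w11.png')
y=.955;c=np.array([.622,.0585])-.0345*np.array([np.cos(y),np.sin(y)])
d(c,.016,y);o=robot.get_obs();print(o['width'],o['finger_force'])
E
```

```text
rot [-0.003  0.001  0.001] cm [-0.15  0.2  10.42] q6 0.57
0.051536686957639966 29.998422861099243
```

View pics/w11.png

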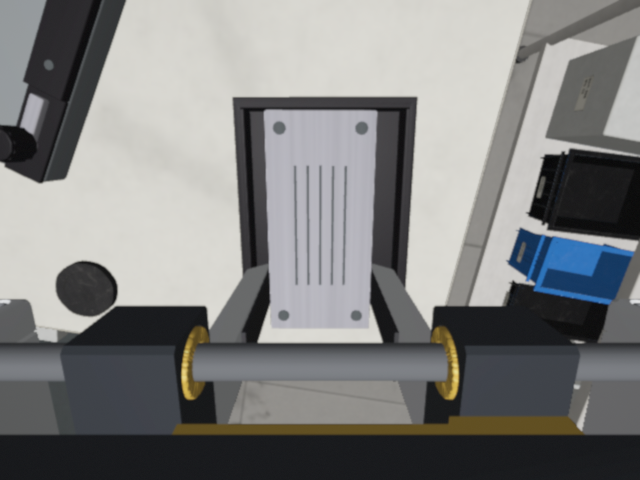

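The grip slackened on the way: plate b has pitched up at its far end (111 px wide there against 100 px at the near end, about 0.18 rad). I'll lean the tool to level it and then lower.

Emit:
move_arm(deltas=[0, -0.1, 0, -0.1, 0.2, 0, 1, 0, -0.17, 0, -0.1, 0.2, 0, 1, 0, -0.17, 0, -0.1, 0.2, 0, 1, 0, -0.17, 0, -0.1, 0.2, 0, 1])

```text
time: 23.85
tool_pos: [0.6034, 0.031, 0.1211]
ee_rot: [-3.141, 0.169, 0.958]
wrist_force: [-0.7, 0.2, -1.4]
width: 0.0518
finger_force: 30.0
```

```bash
python3 - <<'E'
from h import *
s=snap('wrist');P=pts(s)
pl=[P[v-3:v+4,u-3:u+4].reshape(-1,3).mean(0).round(4) for u,v in[(320,135),(320,315),(285,230),(360,230)]]
print(np.array(pl));o=robot.get_obs();print(o['tool_pos'],o['ee_rot'])
y=.955;c=np.array([.622,.0585])-.0345*np.array([np.cos(y),np.sin(y)])
A=rot(o['ee_rot']);print((A.T@(np.r_[c,.016]-o['tool_pos'])*100).round(2))
E
```

```text
[[0.6482 0.0938 0.1188]
 [0.5968 0.0207 0.1346]
 [0.6085 0.0674 0.1266]
 [0.6388 0.0461 0.1265]]
[0.60339429 0.03023124 0.1214062 ] [-3.14126206  0.16894458  0.9565553 ]
[ 1.71 -0.11 10.4 ]
```

Depth shows the plate was actually level before: the camera's own tilt explains the width difference, and plate a had drooped. I'll undo the lean and lower straight down.

Emit:
move_arm(deltas=[0, 0.1, 0, 0, 0, 0, 1, 0, 0.169, 0, 0, 0, 0, 1, 0, 0.169, 0, 0, 0, 0, 1, 0, 0.169, 0, 0, 0, 0, 1])

```text
time: 24.3
tool_pos: [0.6036, 0.0285, 0.122]
ee_rot: [3.141, 0.001, 0.953]
wrist_force: [-0.3, -0.0, -1.7]
width: 0.0515
finger_force: 30.0
```

```bash
python3 - <<'E'
from h import *
s=snap('wrist');P=pts(s)
print(np.array([P[v-3:v+4,u-3:u+4].reshape(-1,3).mean(0).round(4) for u,v in[(320,135),(320,315)]]))
y=.955;c=np.array([.622,.0585])-.0345*np.array([np.cos(y),np.sin(y)])
d(c,.015,y)
E
```

```text
[[0.6482 0.0904 0.1358]
 [0.5958 0.0165 0.1331]]
rot [ 0.     0.001 -0.001] cm [ 0.02 -0.23 10.68] q6 0.57
```

Emit:
move_arm(deltas=[0, 0, 0, 0, -0.2, 4, 1, 0, 0, 0, 0, -0.2, 8, 1, 0, 0, 0, 0, -0.2, 10, 1, 0, 0, 0, 0, -0.2, 10.7, 1, 0, 0, 0, 0, -0.2, 10.7, 1, 0, 0, 0, 0, -0.2, 10.7, 1])

```text
time: 24.95
tool_pos: [0.603, 0.0307, 0.0147]
ee_rot: [3.141, 0.001, 0.956]
wrist_force: [-0.4, 0.5, -1.2]
width: 0.0512
finger_force: 30.0
```

Emit:
move_arm(deltas=[0, 0, 0, 0, 0, 0, -0.35, 0, 0, 0, 0, 0, 0, -0.35, 0, 0, 0, 0, 0, 0, -0.35, 0, 0, 0, 0, 0, -3, -0.35, 0, 0, 0, 0, 0, -7, -0.35, 0, 0, 0, 0, 0, -11, -0.35, 0, 0, 0, 0, 0, -11, -0.35, 0, 0, 0, 0, 0, -11, 0])

```text
time: 25.75
tool_pos: [0.6033, 0.0302, 0.1262]
ee_rot: [3.139, -0.001, 0.955]
wrist_force: [-0.6, 0.7, -1.1]
width: 0.0585
finger_force: 0.0
```

```bash
python3 - <<'E'
from h import *
s=snap('wrist','w12.png');P=pts(s)
cv2.imwrite('pics/w12c.png',s['image'][80:300,200:440,::-1])
print(np.array([P[v-3:v+4,u-3:u+4].reshape(-1,3).mean(0).round(4) for u,v in[(320,150),(320,235),(265,200),(375,200)]]))
d(mag(-77,-122.5),.12,.55)
E
```

```text
[[0.6442 0.0862 0.0209]
 [0.6043 0.0298 0.0209]
 [0.5827 0.0794 0.0112]
 [0.6588 0.0244 0.0048]]
rot [-0.     0.001  0.405] cm [  7.6  -21.45   0.4 ] q6 0.57
```

View pics/w12c.png

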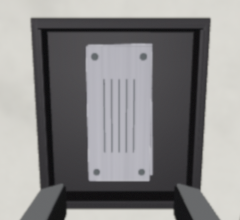

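Plate b sits flat on plate a, with its top at 0.021 m, level at both ends. Now I'll shut the caps, starting with a.

Emit:
move_arm(deltas=[0, 0, 0.4, 7.6, -21.4, 0.4, 0, 0, 0, 0.4, 7.6, -21.4, 0.4, 0, 0, 0, 0.4, 7.6, -21.4, 0.4, 0, 0, 0, 0.4, 7.6, -21.4, 0.4, 0, 0, 0, 0.4, 7.6, -21.4, 0.4, 0, 0, 0, 0.4, 7.6, -21.4, 0.4, 0, 0, 0, 0.4, 7.6, -21.4, 0.4, 0, 0, 0, 0.4, 7.6, -21.4, 0.4, 0])

```text
time: 26.6
tool_pos: [0.4719, 0.2148, 0.1192]
ee_rot: [3.141, 0.003, 0.554]
wrist_force: [0.2, -0.2, 0.1]
width: 0.047
finger_force: 0.0
```

```bash
python3 -c "
from h import *
d(mag(-77,-122.5),.045,.55)"
```

```text
rot [0.001 0.003 0.004] cm [ 0.01 -0.16  7.42] q6 1.34
```

Emit:
move_arm(deltas=[0, 0, 0, 0, -0.1, 7.4, 0, 0, 0, 0, 0, -0.1, 7.4, 0, 0, 0, 0, 0, -0.1, 7.4, 0, 0, 0, 0, 0, -0.1, 7.4, 1, 0, 0, 0, 0, -0.1, 7.4, 1, 0, 0, 0, 0, -0.1, 7.4, 1, 0, 0, 0, 0, -0.1, 7.4, 1, 0, 0, 0, 0, -0.1, 7.4, 1])

```text
time: 27.4
tool_pos: [0.4729, 0.2166, 0.0483]
ee_rot: [3.139, -0.003, 0.555]
wrist_force: [1.3, -3.9, 4.1]
width: 0.0222
finger_force: 30.0
```

Emit:
move_arm(deltas=[0, 0, -0.14, 0, 0, 0, 1, 0, 0, -0.28, 0, 0, 0, 1, 0, 0, -0.42, 0, 0, 0, 1, 0, 0, -0.56, 0, 0, 0, 1, 0, 0, -0.7, 0, 0, 0, 1, 0, 0, -0.84, 0, 0, 0, 1, 0, 0, -0.98, 0, 0, 0, 1, 0, 0, -1.12, 0, 0, 0, 1])

```text
time: 28.2
tool_pos: [0.4695, 0.2183, 0.0482]
ee_rot: [-3.138, -0.003, 1.681]
wrist_force: [-6.8, 1.1, 10.9]
width: 0.0222
finger_force: 30.0
```

Emit:
move_arm(deltas=[0, 0, -0.14, 0, 0, 0, 1, 0, 0, -0.28, 0, 0, 0, 1, 0, 0, -0.42, 0, 0, 0, 1, 0, 0, -0.56, 0, 0, 0, 1, 0, 0, -0.66, 0, 0, 0, 1, 0, 0, -0.66, 0, 0, 0, 1])

```text
time: 28.8
tool_pos: [0.4672, 0.2175, 0.0478]
ee_rot: [-3.136, -0.006, 2.336]
wrist_force: [-12.3, -0.3, 13.8]
width: 0.0221
finger_force: 30.0
```

```bash
python3 -c "
from h import *
o=robot.get_obs();print(o['wrist_torque'],o['ee_rot'])"
```

```text
[-0.16984925  2.10812178 -0.30234366] [-3.13554017 -0.00631818  2.33613991]
```

Emit:
move_arm(deltas=[0, 0, 0, 0, 0, 0, 0, 0, 0, 0, 0, 0, 0, 0, 0, 0, 0, 0, 0, 0, 0, 0, 0, 0, 0, 0, -4, 0, 0, 0, 0, 0, 0, -7.5, 0, 0, 0, 0, 0, 0, -7.5, 0])

```text
time: 29.4
tool_pos: [0.4748, 0.218, 0.1272]
ee_rot: [3.132, 0.005, 2.335]
wrist_force: [0.6, -0.1, -0.5]
width: 0.0468
finger_force: 0.0
```

```bash
python3 -c "
from h import *
d(mag(-77,-41),.12,.55)"
```

```text
rot [ 0.011 -0.005  1.785] cm [7.94 1.92 0.7 ] q6 -0.44
```

Emit:
move_arm(deltas=[0, 0, 1.79, 7.9, 1.9, 0.7, 0, 0, 0, 1.79, 7.9, 1.9, 0.7, 0, 0, 0, 1.79, 7.9, 1.9, 0.7, 0, 0, 0, 1.79, 7.9, 1.9, 0.7, 0, 0, 0, 1.79, 7.9, 1.9, 0.7, 0, 0, 0, 1.79, 7.9, 1.9, 0.7, 0, 0, 0, 1.79, 7.9, 1.9, 0.7, 0, 0, 0, 1.79, 7.9, 1.9, 0.7, 0])

```text
time: 30.2
tool_pos: [0.4298, 0.2868, 0.113]
ee_rot: [-3.14, 0.002, 1.145]
wrist_force: [-0.0, 0.6, -0.5]
width: 0.0468
finger_force: 0.0
```

```bash
python3 -c "
from h import *
d(mag(-77,-41),.12,.55)"
```

```text
rot [-0.001  0.002  0.595] cm [ 0.33  0.28 -0.7 ] q6 0.9
```

Emit:
move_arm(deltas=[0, 0, 0.59, 0.3, 0.3, 0, 0, 0, 0, 0.59, 0.3, 0.3, 0, 0, 0, 0, 0.59, 0.3, 0.3, 0, 0, 0, 0, 0.59, 0.3, 0.3, 0, 0, 0, 0, 0.59, 0.3, 0.3, 0, 0, 0, 0, 0.59, 0.3, 0.3, 0, 0])

```text
time: 30.8
tool_pos: [0.4339, 0.2883, 0.1134]
ee_rot: [3.141, 0.002, 0.564]
wrist_force: [-0.7, 0.0, -0.1]
width: 0.0474
finger_force: 0.0
```

```bash
python3 -c "
from h import *
d(mag(-77,-41),.046,.55)"
```

```text
rot [0.    0.002 0.014] cm [ 0.03 -0.03  6.74] q6 1.48
```

Emit:
move_arm(deltas=[0, 0, 0, 0, 0, 6.7, 0, 0, 0, 0, 0, 0, 6.7, 0, 0, 0, 0, 0, 0, 6.7, 0, 0, 0, 0, 0, 0, 6.7, 1, 0, 0, 0, 0, 0, 6.7, 1, 0, 0, 0, 0, 0, 6.7, 1, 0, 0, 0, 0, 0, 6.7, 1, 0, 0, 0, 0, 0, 6.7, 1])

```text
time: 31.6
tool_pos: [0.435, 0.2893, 0.049]
ee_rot: [-3.142, -0.003, 0.562]
wrist_force: [0.0, 1.1, 3.8]
width: 0.0221
finger_force: 30.0
```

Emit:
move_arm(deltas=[0, 0, -0.14, 0, 0, 0, 1, 0, 0, -0.28, 0, 0, 0, 1, 0, 0, -0.42, 0, 0, 0, 1, 0, 0, -0.56, 0, 0, 0, 1, 0, 0, -0.7, 0, 0, 0, 1, 0, 0, -0.84, 0, 0, 0, 1, 0, 0, -0.98, 0, 0, 0, 1, 0, 0, -1.12, 0, 0, 0, 1])

```text
time: 32.4
tool_pos: [0.4319, 0.2908, 0.0489]
ee_rot: [-3.137, -0.005, 1.688]
wrist_force: [-9.3, 3.9, 8.9]
width: 0.0222
finger_force: 30.0
```

Emit:
move_arm(deltas=[0, 0, -0.14, 0, 0, 0, 1, 0, 0, -0.28, 0, 0, 0, 1, 0, 0, -0.42, 0, 0, 0, 1, 0, 0, -0.56, 0, 0, 0, 1, 0, 0, -0.66, 0, 0, 0, 1, 0, 0, -0.66, 0, 0, 0, 1])

```text
time: 33.0
tool_pos: [0.4306, 0.2894, 0.0486]
ee_rot: [-3.137, -0.006, 2.343]
wrist_force: [-10.9, -0.1, 10.9]
width: 0.0222
finger_force: 30.0
```

Emit:
move_arm(deltas=[0, 0, 0, 0, 0, 0, 0, 0, 0, 0, 0, 0, 0, 0, 0, 0, 0, 0, 0, 0, 0, 0, 0, 0, 0, 0, -4, 0, 0, 0, 0, 0, 0, -7, 0, 0, 0, 0, 0, 0, -7, 0])

```text
time: 33.6
tool_pos: [0.4374, 0.2899, 0.1224]
ee_rot: [3.133, 0.003, 2.341]
wrist_force: [0.1, 0.6, 0.5]
width: 0.0471
finger_force: 0.0
```

```bash
python3 -c "
from h import *
d(mag(-77,41),.12,1.5)"
```

```text
rot [ 0.01  -0.001  0.841] cm [8.01 2.05 0.23] q6 -0.29
```

Cap c is open by about 0.2 rad, so grip it at yaw 1.5 and turn it 0.5 counter-clockwise.

Emit:
move_arm(deltas=[0, 0, 0.84, 8, 2, 0.2, 0, 0, 0, 0.84, 8, 2, 0.2, 0, 0, 0, 0.84, 8, 2, 0.2, 0, 0, 0, 0.84, 8, 2, 0.2, 0, 0, 0, 0.84, 8, 2, 0.2, 0, 0, 0, 0.84, 8, 2, 0.2, 0, 0, 0, 0.84, 8, 2, 0.2, 0, 0, 0, 0.84, 8, 2, 0.2, 0])

```text
time: 34.4
tool_pos: [0.3926, 0.3595, 0.1142]
ee_rot: [-3.14, 0.002, 1.503]
wrist_force: [-0.1, -0.4, -0.9]
width: 0.0467
finger_force: 0.0
```

```bash
python3 -c "
from h import *
d(mag(-77,41),.046,1.5)"
```

```text
rot [-0.002  0.002  0.003] cm [0.25 0.38 6.82] q6 0.7
```

Emit:
move_arm(deltas=[0, 0, 0, 0.1, 0.2, 6.8, 0, 0, 0, 0, 0.1, 0.2, 6.8, 0, 0, 0, 0, 0.1, 0.2, 6.8, 0, 0, 0, 0, 0.1, 0.2, 6.8, 1, 0, 0, 0, 0.1, 0.2, 6.8, 1, 0, 0, 0, 0.1, 0.2, 6.8, 1, 0, 0, 0, 0.1, 0.2, 6.8, 1, 0, 0, 0, 0.1, 0.2, 6.8, 1])

```text
time: 35.2
tool_pos: [0.3947, 0.3615, 0.049]
ee_rot: [-3.141, -0.001, 1.502]
wrist_force: [-3.2, -0.2, 5.5]
width: 0.0224
finger_force: 30.0
```

Emit:
move_arm(deltas=[0, 0, -0.14, 0, 0, 0, 1, 0, 0, -0.28, 0, 0, 0, 1, 0, 0, -0.42, 0, 0, 0, 1, 0, 0, -0.5, 0, 0, 0, 1, 0, 0, -0.5, 0, 0, 0, 1])

```text
time: 35.7
tool_pos: [0.394, 0.362, 0.0488]
ee_rot: [-3.141, -0.003, 2.002]
wrist_force: [-4.7, 1.1, 5.2]
width: 0.022
finger_force: 30.0
```

Emit:
move_arm(deltas=[0, 0, 0, 0, 0, 0, 0, 0, 0, 0, 0, 0, 0, 0, 0, 0, 0, 0, 0, 0, 0, 0, 0, 0, 0, 0, -4, 0, 0, 0, 0, 0, 0, -9, 0, 0, 0, 0, 0, 0, -14, 0, 0, 0, 0, 0, 0, -14, 0])

```text
time: 36.4
tool_pos: [0.3987, 0.3632, 0.1964]
ee_rot: [3.126, -0.003, 2.001]
wrist_force: [0.2, 0.7, 0.3]
width: 0.047
finger_force: 0.0
```

```bash
python3 -c "
from h import *
d(mag(-77,-41),.2,2.045)"
```

```text
rot [ 0.016 -0.002 -0.044] cm [-8.23  0.09 -0.38] q6 0.2
```

Emit:
move_arm(deltas=[0.016, 0, -0.04, -8.2, 0, -0.3, 0, 0.016, 0, -0.04, -8.2, 0, -0.3, 0, 0.016, 0, -0.04, -8.2, 0, -0.3, 0, 0.016, 0, -0.04, -8.2, 0, -0.3, 0, 0.016, 0, -0.04, -8.2, 0, -0.3, 0, 0.016, 0, -0.04, -8.2, 0, -0.3, 0])

```text
time: 37.0
tool_pos: [0.4286, 0.287, 0.1898]
ee_rot: [-3.124, -0.0, 2.043]
wrist_force: [-0.1, -0.1, -0.4]
width: 0.0469
finger_force: 0.0
```

```bash
cat > m.py <<'E'
from h import *
def ang(s,tag):
    v,u=np.mgrid[:480,:640];uv=np.c_[u.ravel(),v.ravel()]
    q=tomag(ray(s,uv,.063)).astype(float);br=s['image'].min(2).ravel()
    for n,y in zip('abc',(-123,-41,41)):
        w=q-[-77,y-.0];r=np.hypot(*w.T)
        k=(r<17)&(br>170)
        # mark: bright blob surrounded by black cap; long axis
        m=np.zeros(480*640,np.uint8);m[k]=1
        N,l,st,c=cv2.connectedComponentsWithStats(m.reshape(480,640))
        for i in range(1,N):
            if st[i,4]<8: continue
            p=w[l.ravel()==i];C=np.cov(p.T);e,V=np.linalg.eigh(C);a=V[:,1]
            if a[1]<0:a=-a
            print(tag,n,'area',st[i,4],'mid',p.mean(0).round(1),'ang from +y to +x',np.arctan2(a[0],a[1]).round(2),'elong',(e[1]/e[0]).round(1))
ang(np.load('w1.npy',allow_pickle=True).item(),'old')
ang(snap('wrist','w13.png'),'new')
t=snap('top','top3.png');P=pts(t)
print('lens',P[268:275,394:401].reshape(-1,3).mean(0), t['image'][271,397])
E
python3 m.py
```

```text
old a area 28 mid [3.1 2.8] ang from +y to +x 0.8 elong 6.2
old a area 231 mid [ 0.6 -9.2] ang from +y to +x 1.53 elong 5.1
old b area 11 mid [ 7.2 14.4] ang from +y to +x -1.04 elong 12.8
old b area 35 mid [2.1 3.7] ang from +y to +x 0.67 elong 7.0
old c area 19 mid [-5.6 14.8] ang from +y to +x 1.26 elong 7.2
old c area 38 mid [ 3.7 14.3] ang from +y to +x -1.33 elong 2.2
old c area 42 mid [0.  4.6] ang from +y to +x 0.29 elong 6.7
new a area 27 mid [-0.7  4.5] ang from +y to +x -0.0 elong 12.0
new a area 258 mid [ 0.7 -8.9] ang from +y to +x 1.54 elong 4.7
new b area 11 mid [-1.1 16.3] ang from +y to +x 1.51 elong 23.4
new b area 46 mid [-0.9  4.5] ang from +y to +x -0.01 elong 4.3
new c area 90 mid [ 1.6 14.4] ang from +y to +x -1.53 elong 10.4
new c area 10 mid [-8.6 13.7] ang from +y to +x 1.08 elong 4.2
new c area 52 mid [-1.2  4.9] ang from +y to +x 0.0 elong 4.7
new c area 30 mid [  0.2 -15.7] ang from +y to +x 1.57 elong 77.8
lens [0.40012358 0.11410462 0.03106576] [35 31 37]
```

```bash
python3 - <<'E'
from h import *
t=snap('top');P=pts(t)
m=np.zeros((480,640),np.uint8);m[110:225,365:480]=1
m&=(t['image'].min(2)>75).astype(np.uint8);x=np.zeros_like(m)
g=np.zeros((480,640),np.uint8);g[95:245,350:490]=(t['image'].max(2)<60)[95:245,350:490]
c=max(cv2.findContours(g,cv2.RETR_EXTERNAL,cv2.CHAIN_APPROX_NONE)[0],key=cv2.contourArea)
h=cv2.convexHull(c);print('tray',cv2.minAreaRect((ray(t,h[:,0],.03)[:,:2]*1000).astype(np.float32)))
cv2.fillConvexPoly(x,h,1);x=cv2.erode(x,np.ones((9,9)))
v,u=np.nonzero(m&x);print('plate',cv2.minAreaRect((ray(t,np.c_[u,v],.021)[:,:2]*1000).astype(np.float32)),len(u),np.median(P[v,u,2]))
print(robot.close_job())
E
```

```text
tray ((622.0548095703125, 57.283817291259766), (147.60623168945312, 133.0182647705078), 54.738746643066406)
plate ((623.6704711914062, 58.81483459472656), (112.18712615966797, 53.52101135253906), 55.065731048583984) 1221 0.01958111863699763
the job is handed in; nothing more can be done
None
```

The job is handed in: both plates present (a and b) lie flat, stacked and centred in the tray, all three caps measure about 0 rad (shut), and I never touched the shell or lens cap; the hand-in returned no verdict.

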